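# Press the grease coupler home on the tilted nipple and hold it

### The arm

A 7-joint arm with a two-finger parallel gripper is mounted at the origin on a cart in front of the work surface, level with it; the furniture and walls round the work are solid. World frame = base frame: x ahead of the robot, y to its left, z up, the work surface at z = 0. Lengths are in m, angles in degrees, forces in N, time in s.
With the tool pointing down it reaches from about 0.425 to 0.875 m from the base axis. Payload 4.7 kg.
Tool frame: the origin (TCP) lies between the finger pads, 19 mm behind the fingertips; this is the grasp point; z points along the fingers, y is the line along which they close (so a half turn about z gives the same grasp; the last joint's range is limited). The gripper opens to 87 mm and grips with 3 to 60 N. Pads are 19 mm wide; open, the fingers measure 117 mm over their backs; the gripper's body (75 mm by 190 mm) begins 51 mm behind the grasp point.
Start: joints at [-72.588, 18.392, -4.016, 83.108, 1.295, 78.541, -3.26], TCP at [0.186, 0.623, 0.241] pointing down, gripper open.
Joint ranges: [-163.93, 163.93], [-17.29, 119.83], [-79.2, 71.16], [3.27, 140.29], [-89.18, 269.18], [5.43, 117.66], [-154.24, 154.24]. Speed limits (degrees/s): [147.25, 147.25, 180, 180, 180, 180, 180].

### API

Orientations are given as [roll, pitch, yaw] about the fixed x, y, z axes, in that order (R = Rz(yaw) Ry(pitch) Rx(roll)).
In Python, from cell import sensors, vision, workorder gives the robot as it stands.
- The arm moves only by the tool drive_tool, never from a script. Its argument "moves" is a list of rows, each an object of numbers: "x", "y", "z": the shift along the tool's x, y, z in mm; "rx", "ry", "rz": the turn, a rotation vector about the tool's x, y, z in rad; "fingers": the closure, from -1 (fully open) to 1 (shut). In form: [{"x": .., "y": .., "z": .., "rx": .., "ry": .., "rz": .., "fingers": ..}, ...]. A call has 1 to 20 rows; each row is the pose to reach, as a shift and turn from the pose commanded when the call began, along the tool's axes at that moment; what a row does not reach only later rows make up. A row lasts 1/8 s, in which the tool goes at most 62.5 mm and 10.7 degrees, less where a joint would pass 70% of its speed; a pose out of reach is approached as far as the arm can. A call with a gripper value outside its range is refused whole. The fingers move at their own pace and stop on an object; "force" is the grip in N (left out, the last holds). Time passes only in rows, so rows that repeat a pose let the fingers close. It gives the time, the measured TCP pose, the force, the opening and the grip force at its end, in the units of the state.
- sensors.get_obs(): the state, without advancing time (a new reading comes with each control period).
- vision.read_camera(name): name is "scene" or "top" or "wrist"; returns a dict with "image" (480x640x3 uint8, red, green, blue), "fx", "fy", "cx", "cy" (pixels), "R" (3x3) and "t" (3): a world point X has camera coordinates R X + t. Camera axes: x right, y down, z forward; pixel columns grow to the right and rows downward; lengths in m; the calibration is good to about 2 mm. The wrist camera is an equidistant fisheye: a pixel r from the principal point sees the ray r / f radians off the axis. A picture is of the moment at which its call begins. There is no depth.
- workorder.sign_off(): hands the job in; it is judged then, once.
The state is a dict: "time_s": time; "qpos": joint angles; "joint_velocities": joint speeds; "effort": joint torques, N m; "tool_pos": TCP position; "tool_rot": TCP orientation; "force": force on the tool from outside, world axes, zero at the start; "wrist_torque": the same for the moment, N m; "grip_width": finger opening in m; "grasp_force": force on a finger pad.
Only numpy, scipy, OpenCV 4.12 (cv2) and the standard library are available. Lean on these libraries where they do the work, as an engineer would, in place of code of your own. Each camera call takes 0.05 s, during which the arm holds its last target. There are 200 camera calls.

### The job

The analyser's lubrication block needs grease: take the hand coupler off its parking stand and press it squarely, in line with the tilted nipple, until it snaps on and its mouth sits fully home on the nipple's shoulder. Keep it pressed fully home against the valve spring for at least two seconds, and finish like that, still gripping and pressing; do not let go. Leave the other things on the deck where they are.

Things in the scene. Friction and masses are not known exactly. Their poses are not given: they have to be found in the camera images.
- coupler: Bare-metal hand coupler, 96 mm long, 0.12 to 0.2 kg, loose, upright on the stand, mouth down. Origin: centre of its open mouth; z along its axis, mouth to grip. Sleeve 30 mm diameter to 46 mm above the mouth, dark flange 42 mm diameter at 46 to 52, grip 24 mm square at 52 to 90 (flats face its x and y), cap to 96. Bore 16 mm, 40 mm deep, with a groove. Its turn about its axis does not matter.
- coupler_grip (a point): Point on the coupler's axis at its square grip, 76 mm above the mouth; axes as the coupler's. With the TCP here the fingertips end about 5 mm above the flange, clear of it; pressed fingers that slip end up on the flange.
- nipple: Tilted steel nipple between the block's cheeks. Origin: centre of its flat shoulder (38 mm diameter), on which the coupler's mouth comes to sit, a solid stop, 64 to 67 mm above the work surface. z: outward and up along the nipple, the line to press along. It leans from vertical towards the block's -x by 0.27 to 0.55 rad, differing from run to run; the swivel is stiff and stays at that lean.
- nipple_tip (a point): Tip of the nipple's stem, on its axis, 36 mm out from the shoulder. The stem is 14 mm in diameter, its last 7 mm tapered to 8 mm; the valve pin stands out of it.
- snap_balls (a point): Centre, on the axis, of three sprung balls that stand 3 mm out of the stem, 15.5 mm from the shoulder. They resist the coupler's lip (up to about 8 N) while its mouth is about 18 to 14 mm from the shoulder, then snap into the groove and draw it on (12 to 7 mm), until the pin pushes back.
- lube_block: Fixed aluminium lubrication block, origin under the centre of its base plate, on the work surface. Base plate 110 (x) x 100 (y) x 16 mm; two cheeks, 44 mm long in x and 10 mm thick, at 25 to 35 mm either side of its centre line in y, up to 61 mm high, with the nipple between them. The nipple leans to the block's own -x side; the block's yaw is within 0.4 rad of facing the robot.
- stand: Fixed parking stand: grey disc 68 mm diameter, 10 mm high, with a 12 mm upright pin (top 30 mm above the work surface) that reaches loosely into the coupler's mouth. Origin under its centre, on the work surface. Lift the coupler straight up off it.
- valve_pin (a joint): How far the valve pin, 6 mm thick and standing 10 mm out of the stem's tip, is pushed in: 0 free, 0.006 m when the coupler is fully home. The coupler meets it when the mouth is 6 mm from the shoulder; its spring pushes back with 5 N, growing to about 8.5 N at home. Let go, the coupler springs back to about 6 mm.
- timer: Bystander: white bench timer, 46x58 mm, 18 mm high; origin under its centre.
- cap_opener: Bystander: cap opener, flat plastic bar 25x90 mm, 12 mm high; origin under its centre.
- petri_dish: Bystander: round petri dish, 62 mm across, 14 mm high; origin under its centre.
- label_roll: Bystander: white roll of labels lying flat, 58 mm across, 24 mm high; origin under its centre.
- marker_pen: Bystander: marker pen lying flat, 12x132 mm, 14 mm high; origin under its centre.
- wash_bottle: Bystander: small round bottle with ribbed cap, 40 mm across, 76 mm high; origin under its centre.

How it is judged (in metres and radians):
On the way, in this order (a step that is already met when the one before it is completed fails the run):
1. the coupler is lifted clear of its stand, in the gripper (z of coupler in the frame of stand above 0.04 m and contact force between the fingers and coupler above 1 N), for 0.2 s.
2. the coupler is snapped on, square, and held fully home against the valve spring for two seconds (z of coupler in the frame of nipple between -0.002 and 0.0035 m and x of coupler in the frame of nipple between -0.003 and 0.003 m and y of coupler in the frame of nipple between -0.003 and 0.003 m and angle between the z axis of coupler and the z axis of nipple, either way round below 0.1 rad and angle between coupler's own z axis and vertical below 1.2 rad and value of joint valve_pin above 0.0025 m and contact force between the fingers and coupler above 2 N and linear speed of coupler below 0.02 m/s), for 2 s.
At the end, for the whole second after the job is handed in: At the end the coupler is still gripped and pressed home: its mouth within 3.5 mm of the shoulder and 3 mm of its centre, its axis within 0.1 rad of the nipple's, the valve pin pushed in more than 2.5 mm, the fingers on the coupler with more than 2 N, and the coupler still (all of step 2); the arm keeps its last pose, push and grip.
It fails at once if a bystander is moved by more than 25 mm (distance of any of timer, cap_opener, petri_dish, label_roll, marker_pen, wash_bottle from where it was at the start of the episode above 0.025 m).
It also fails if it takes over 48 s, if anything falls off the work surface, if the arm or the gripper's body presses on something with over 40 N, if the wrist force passes 120 N, or if a joint passes its speed limit or range.

## Working session

There is one attempt and no reset: what is moved stays moved. The work goes in short steps, Python scripts to look and compute and a tool call to move; the robot and the scene stay as the last step left them, time stands still between calls to the robot, and variables do not carry over. Pictures are saved under pics/ and viewed, at most 10 in all, crops included, and the job is handed in when it is done.

Besides the shell and the picture viewer there is one more tool, called after "Emit:" as name(argument=value, ...), one argument or row to a line, values as JSON. drive_tool: Moves the arm, as the interface text tells. Its arguments: {"type":"object","properties":{"moves":{"type":"array"},"force":{"type":"number"}},"required":["moves"]}

```bash
mkdir -p pics; python3 - <<'E'
from cell import sensors, vision
import cv2,pickle
o=sensors.get_obs(); print(o)
for n in ("scene","top"):
    c=vision.read_camera(n); pickle.dump(c,open(n+'.pkl','wb'))
    print(n,c['fx'],c['fy'],c['cx'],c['cy'],c['R'],c['t'])
    cv2.imwrite(f'pics/{n}0.png',c['image'][:,:,::-1])
E
```

```text
{'time_s': 0.0, 'qpos': array([-72.58965982,  18.43914719,  -4.01499312,  83.17634794,
         1.29481459,  78.54002544,  -3.25929932]), 'joint_velocities': array([ 0.05894989, -0.03405647,  0.12124437,  0.05414844, -0.00993534,
       -0.02684631,  0.03297281]), 'effort': array([ 2.02785754e-04, -4.91298723e+01, -4.03709309e-01, -3.12526274e+01,
       -6.38604281e-02,  4.39344859e-02,  1.85213853e-04]), 'tool_pos': array([0.1856259 , 0.62238256, 0.24014774]), 'tool_rot': array([-1.79889711e+02,  5.78196538e-03,  1.63399600e+02]), 'force': array([-0.63890278, -0.26980204, -0.108299  ]), 'wrist_torque': array([-0.01639384,  0.01630063, -0.02951218]), 'grasp_force': 0.0, 'grip_width': 0.08713559092753016}
scene 482.3525285574499 482.3525285574499 316.20172907567013 242.46033469663436 [[ 0.55188874 -0.83383372 -0.0118381 ]
 [-0.52214493 -0.33445328 -0.7845417 ]
 [ 0.65021804  0.43916093 -0.61996305]] [-0.41498145  0.35918079  0.6871133 ]
top 572.0596452623781 572.0596452623781 335.56399215051545 239.19032964344953 [[-0.02017322 -0.99932547  0.03068615]
 [-0.98937578  0.01553373 -0.14454852]
 [ 0.14397434 -0.03327614 -0.98902178]] [-0.10623871  0.59830202  1.12106259]
```

View pics/scene0.png

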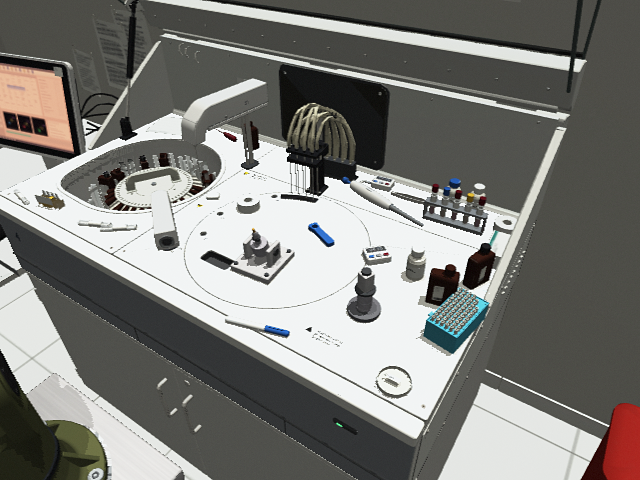

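View pics/top0.png

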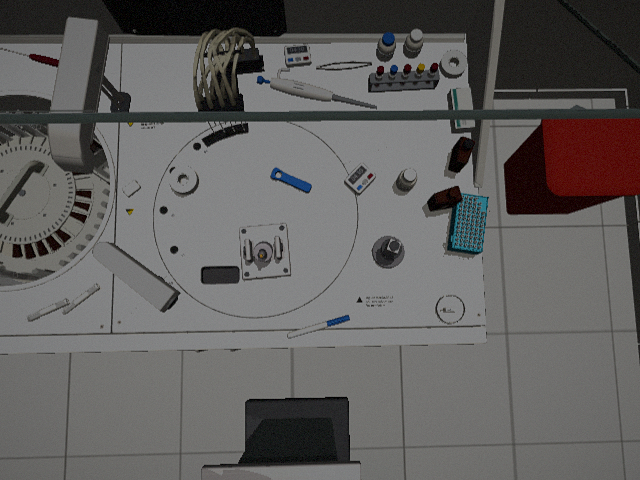

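The scene view shows the coupler on its stand at about (366,290) and the block at about (262,255). The top view shows them at (389,250) and (265,250). Next I'll enlarge both.

```bash
python3 - <<'E'
import cv2,pickle,numpy as np
s=pickle.load(open('scene.pkl','rb'))['image'];t=pickle.load(open('top.pkl','rb'))['image']
def cr(im,x,y,w,h,k): return cv2.resize(im[y:y+h,x:x+w],None,fx=k,fy=k,interpolation=cv2.INTER_CUBIC)
a=np.hstack([cr(s,226,220,80,60,5),cr(t,226,215,80,60,5)])
b=np.hstack([cr(s,326,262,80,60,5),cr(t,350,222,80,60,5)])
cv2.imwrite('pics/crop1.png',np.vstack([a,b])[:,:,::-1])
E
```

```text
(no output)
```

View pics/crop1.png

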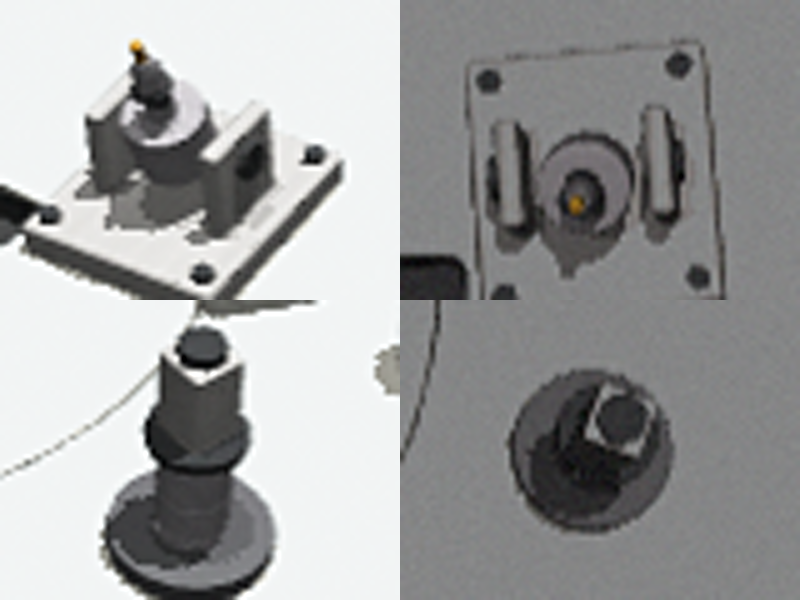

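The crops are 5x with a 400x300 panel each. The pin tip is at scene (253.0,228.8) and top (260.8,255.4), and the cap centre at scene (366.2,270.6) and top (394.6,245.6). The stand disc centre is at top (387.8,251.6), and the four bolts are clear in the top view.

```bash
cat > h.py <<'E'
import numpy as np,pickle,cv2
from scipy.optimize import least_squares
from scipy.spatial.transform import Rotation as Ro
def proj(c,X,fish=False):
    p=c['R']@np.asarray(X)+c['t']
    if fish:
        r=np.hypot(p[0],p[1]); th=np.arctan2(r,p[2]); d=p[:2]/max(r,1e-9)*th
    else: d=p[:2]/p[2]
    return np.array([c['fx']*d[0]+c['cx'],c['fy']*d[1]+c['cy']])
def tri(obs): # (cam,px,fish)
    f=lambda X:np.concatenate([proj(c,X,fi)-p for c,p,fi in obs])
    r=least_squares(f,[.5,0,.05]); return r.x,r.fun
def planez(c,p,z,fish=False):
    r=least_squares(lambda x:proj(c,[x[0],x[1],z],fish)-p,[.5,0]); return r.x
E
python3 - <<'E'
from h import *
s=pickle.load(open('scene.pkl','rb'));t=pickle.load(open('top.pkl','rb'))
print('pin',tri([(s,[253.0,228.8],0),(t,[260.8,255.4],0)]))
print('cap',tri([(s,[366.2,270.6],0),(t,[394.6,245.6],0)]), planez(t,[394.6,245.6],.106),planez(s,[366.2,270.6],.106))
print('stand',planez(t,[387.8,251.6],.010))
P=lambda u,v:[226+(u-400+.5)/5-.5,215+(v+.5)/5-.5]
B=np.array([planez(t,P(*b),.016) for b in [(488,82),(680,65),(699,277),(505,294)]])
print(B,B.mean(0))
print('yaw from -x edge (deg)',[np.degrees(np.arctan2(*(B[i]-B[j])[::-1])) for i,j in [(0,3),(1,2)]],[np.degrees(np.arctan2(*(B[i]-B[j])[::-1])) for i,j in [(0,1),(3,2)]])
print('shoulder',planez(t,P(586,184),.065))
# grip square corners top z=.010+.090
Q=lambda u,v:[350+(u-400+.5)/5-.5,222+(v-300+.5)/5-.5]
C=np.array([planez(t,Q(*b),.100) for b in [(602,386),(657,393),(644,456),(586,442)]]);print(C,[np.degrees(np.arctan2(*(C[i]-C[i-1])[::-1])) for i in range(4)])
from cell import vision
c=vision.read_camera('wrist');pickle.dump(c,open('w0.pkl','wb'));print(c['fx'],c['cx'],c['cy'],-c['R'].T@c['t'],c['R'])
E
```

```text
pin (array([0.55848549, 0.02792679, 0.10993693]), array([-0.51346035,  0.06818639,  0.34166707, -0.33771993]))
cap (array([ 0.57353695, -0.22949802,  0.10735338]), array([-0.48248531,  0.08975879,  0.40558683, -0.31391654])) [ 0.57311726 -0.22887692] [ 0.57561173 -0.22945104]
stand [ 0.57335705 -0.2273437 ]
[[ 0.62080668  0.07426122]
 [ 0.62678632 -0.00560529]
 [ 0.53778465 -0.01285963]
 [ 0.53214128  0.06701183]] [0.57937973 0.03070204]
yaw from -x edge (deg) [np.float64(4.67417927855161), np.float64(4.6597578149416305)] [np.float64(94.28177403303904), np.float64(94.04155193216435)]
shoulder [0.57113526 0.02900851]
[[ 0.58741233 -0.22118405]
 [ 0.58431998 -0.24258928]
 [ 0.55969575 -0.23661249]
 [ 0.56554015 -0.21420322]] [np.float64(-17.701242752715206), np.float64(-98.22046171765734), np.float64(166.357009008973), np.float64(75.38271634607479)]
371.64829954431775 323.23044311048756 237.5434482239664 [0.10848392 0.64541071 0.38407004] [[ 2.86129336e-01  9.58190651e-01 -8.23780348e-04]
 [ 9.15490153e-01 -2.73124369e-01  2.95433341e-01]
 [ 2.82856471e-01 -8.52863086e-02 -9.55363000e-01]]
```

```bash
cat >> h.py <<'E'
def move(target_p,target_R):
    from cell import sensors
    o=sensors.get_obs(); R0=Ro.from_euler('xyz',o['tool_rot'],degrees=True)
    d=R0.inv().apply(np.array(target_p)-o['tool_pos'])*1000
    rv=(R0.inv()*Ro.from_matrix(target_R)).as_rotvec()
    print('shift mm',d.round(1),'rotvec',rv.round(4))
E
python3 - <<'E'
from h import *
s=pickle.load(open('scene.pkl','rb'));t=pickle.load(open('top.pkl','rb'))
print('probe tip',tri([(s,[168,243],0),(t,[173,302],0)]))
print('tall arm',tri([(s,[190,137],0),(t,[72,165],0)]))
for a in (30,40):
    a=np.radians(a);c,q=np.cos(a),np.sin(a)
    R=np.array([[0,c,-q],[1,0,0],[0,-q,-c]]).T
    move([.565,.085,.20],R)
E
```

```text
probe tip (array([0.47568331, 0.20684051, 0.05140862]), array([-0.58248249,  0.05196449,  0.34122257, -0.41176214]))
tall arm (array([0.72781689, 0.37063493, 0.15663293]), array([-1.35248127,  0.14262187,  0.66391415, -0.74360368]))
shift mm [-517.1 -406.7   41. ] rotvec [ 0.3338 -0.4484  1.2502]
shift mm [-517.1 -406.7   41. ] rotvec [ 0.445  -0.5976  1.2259]
```

Emit:
drive_tool(
  moves=[
    {"x":-517,"y":-407,"z":0,"rx":0,"ry":0,"rz":1.28,"fingers":-1},
    {"x":-517,"y":-407,"z":0,"rx":0,"ry":0,"rz":1.28},
    {"x":-517,"y":-407,"z":0,"rx":0,"ry":0,"rz":1.28},
    {"x":-517,"y":-407,"z":0,"rx":0,"ry":0,"rz":1.28},
    {"x":-517,"y":-407,"z":0,"rx":0,"ry":0,"rz":1.28},
    {"x":-517,"y":-407,"z":0,"rx":0,"ry":0,"rz":1.28},
    {"x":-517,"y":-407,"z":0,"rx":0,"ry":0,"rz":1.28},
    {"x":-517,"y":-407,"z":0,"rx":0,"ry":0,"rz":1.28},
    {"x":-517,"y":-407,"z":41,"rx":0.445,"ry":-0.598,"rz":1.226},
    {"x":-517,"y":-407,"z":41,"rx":0.445,"ry":-0.598,"rz":1.226},
    {"x":-517,"y":-407,"z":41,"rx":0.445,"ry":-0.598,"rz":1.226},
    {"x":-517,"y":-407,"z":41,"rx":0.445,"ry":-0.598,"rz":1.226},
    {"x":-517,"y":-407,"z":41,"rx":0.445,"ry":-0.598,"rz":1.226},
    {"x":-517,"y":-407,"z":41,"rx":0.445,"ry":-0.598,"rz":1.226},
    {"x":-517,"y":-407,"z":41,"rx":0.445,"ry":-0.598,"rz":1.226},
    {"x":-517,"y":-407,"z":41,"rx":0.445,"ry":-0.598,"rz":1.226},
    {"x":-517,"y":-407,"z":41,"rx":0.445,"ry":-0.598,"rz":1.226},
  ],
)

```text
invalid input at $.moves[1]: expected keys x, y, z, rx, ry, rz, fingers
```

```bash
python3 - <<'E'
from h import *
from cell import vision,sensors
o=sensors.get_obs();print(o['tool_pos'],o['tool_rot'],o['qpos'],o['time_s'],o['force'])
c=vision.read_camera('wrist');pickle.dump(c,open('w1.pkl','wb'))
print(-c['R'].T@c['t'])
for X in ([.558,.028,.11],[.573,.029,.065]): print(proj(c,X,1))
cv2.imwrite('pics/w1.png',c['image'][:,:,::-1])
E
```

```text
[0.18568622 0.62251967 0.24043982] [-1.79919690e+02  4.25958506e-03  1.63396393e+02] [-72.58638167  18.42776975  -4.01613452  83.15774815   1.29445957
  78.53997808  -3.25982494] 0.15 [ 0.15269539 -0.87870405 -0.70292968]
[0.10849216 0.64544673 0.38421497]
[ 71.7329267  508.78084381]
[ 85.79197545 496.656144  ]
```

View pics/w1.png

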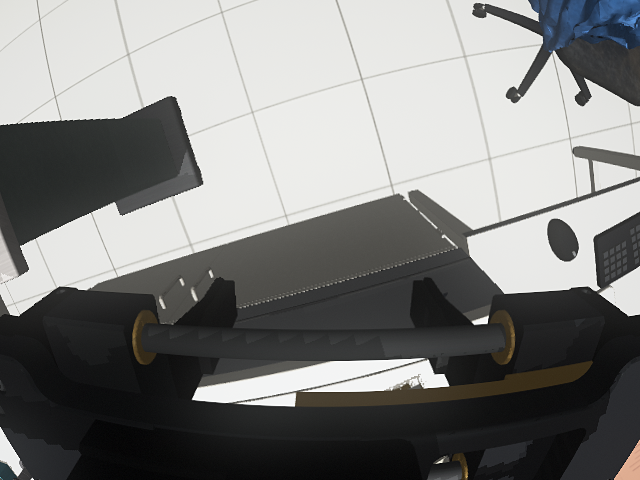

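The call was refused because every row needs all its keys, so the arm hasn't moved. The picture is from the start pose: the fingertips are at row ~280 and the gripper hides everything below row ~300. The nipple therefore has to be viewed from a pose that puts it on the camera's side of the tool.

```bash
python3 - <<'E'
from h import *
a=np.radians(48);c,q=np.cos(a),np.sin(a)
move([.565,.028,.165],np.array([[0,c,-q],[1,0,0],[0,-q,-c]]).T)
E
```

```text
shift mm [-533.4 -461.3   76.2] rotvec [ 0.5338 -0.7166  1.2013]
```

Emit:
drive_tool(
  moves=[
    {"x":-534,"y":-461,"z":0,"rx":0,"ry":0,"rz":1.28,"fingers":-1},
    {"x":-534,"y":-461,"z":0,"rx":0,"ry":0,"rz":1.28,"fingers":-1},
    {"x":-534,"y":-461,"z":0,"rx":0,"ry":0,"rz":1.28,"fingers":-1},
    {"x":-534,"y":-461,"z":0,"rx":0,"ry":0,"rz":1.28,"fingers":-1},
    {"x":-534,"y":-461,"z":0,"rx":0,"ry":0,"rz":1.28,"fingers":-1},
    {"x":-534,"y":-461,"z":0,"rx":0,"ry":0,"rz":1.28,"fingers":-1},
    {"x":-534,"y":-461,"z":0,"rx":0,"ry":0,"rz":1.28,"fingers":-1},
    {"x":-534,"y":-461,"z":0,"rx":0,"ry":0,"rz":1.28,"fingers":-1},
    {"x":-534,"y":-461,"z":0,"rx":0.534,"ry":-0.717,"rz":1.201,"fingers":-1},
    {"x":-534,"y":-461,"z":0,"rx":0.534,"ry":-0.717,"rz":1.201,"fingers":-1},
    {"x":-534,"y":-461,"z":0,"rx":0.534,"ry":-0.717,"rz":1.201,"fingers":-1},
    {"x":-534,"y":-461,"z":0,"rx":0.534,"ry":-0.717,"rz":1.201,"fingers":-1},
    {"x":-534,"y":-461,"z":76,"rx":0.534,"ry":-0.717,"rz":1.201,"fingers":-1},
    {"x":-534,"y":-461,"z":76,"rx":0.534,"ry":-0.717,"rz":1.201,"fingers":-1},
    {"x":-534,"y":-461,"z":76,"rx":0.534,"ry":-0.717,"rz":1.201,"fingers":-1},
    {"x":-534,"y":-461,"z":76,"rx":0.534,"ry":-0.717,"rz":1.201,"fingers":-1},
    {"x":-534,"y":-461,"z":76,"rx":0.534,"ry":-0.717,"rz":1.201,"fingers":-1},
    {"x":-534,"y":-461,"z":76,"rx":0.534,"ry":-0.717,"rz":1.201,"fingers":-1},
  ],
)

```text
time_s: 2.45
tool_pos: [0.5663, 0.0285, 0.1667]
tool_rot: [179.8, 47.8, 89.8]
force: [0.1, -0.5, -0.5]
grip_width: 0.0871
grasp_force: 0.0
```

```bash
python3 - <<'E'
from h import *
from cell import vision,sensors
o=sensors.get_obs();print(o['tool_pos'],o['tool_rot'],o['qpos'],o['time_s'],o['force'])
c=vision.read_camera('wrist');pickle.dump(c,open('w1.pkl','wb'))
print(-c['R'].T@c['t'])
for X in ([.558,.028,.11],[.573,.029,.065]): print(proj(c,X,1))
cv2.imwrite('pics/w1b.png',c['image'][:,:,::-1])
E
```

```text
[0.56631254 0.02848601 0.16668952] [179.77919434  47.83829977  89.81568093] [-48.88035765  26.66323163  24.5587537   97.58623119  32.08493989
  82.18775187 -36.16746098] 2.45 [ 0.13188721 -0.48994491 -0.5400562 ]
[0.56708945 0.18894877 0.202947  ]
[304.7745895  205.35775602]
[333.28853972 135.41856064]
```

View pics/w1b.png

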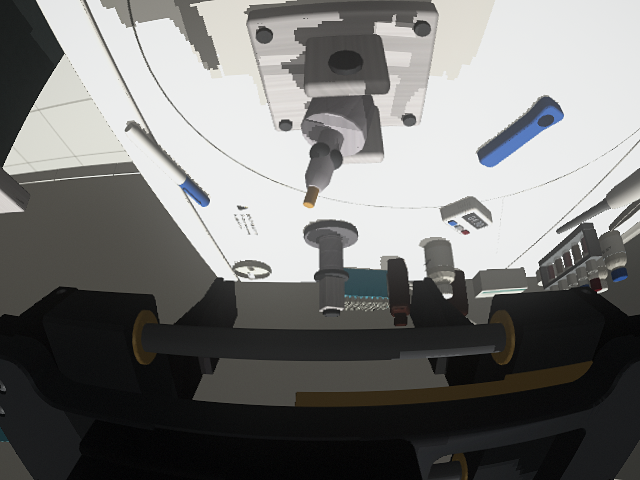

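The nipple appears upside down: shoulder at about (335,125), pin tip at about (310,205). The coupler is behind it at about (330,265).

```bash
python3 - <<'E'
from h import *
im=pickle.load(open('w1.pkl','rb'))['image']
k=lambda x,y:cv2.resize(im[y:y+140,x:x+100],None,fx=4,fy=4,interpolation=cv2.INTER_CUBIC)
cv2.imwrite('pics/crop2.png',np.hstack([k(285,85),k(280,205)])[:,:,::-1])
E
```

```text
(no output)
```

View pics/crop2.png

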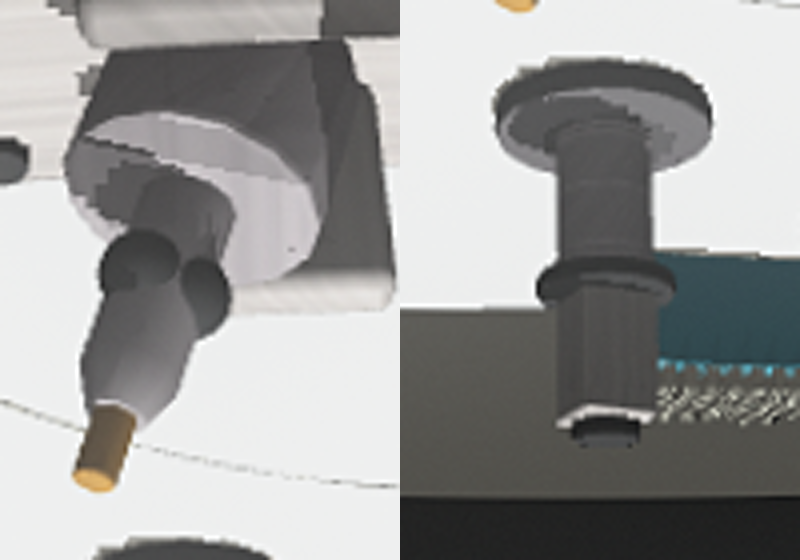

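The 4x crops show the nipple's pin tip at (96,480), its stem end at about (112,408), and an elliptical shoulder outline from (65,170) to (322,215). The coupler stands upright with its cap face at about (606,438). Now I'll fit both poses jointly, allowing small errors in each camera.

```bash
cat > fit.py <<'E'
from h import *
s=pickle.load(open('scene.pkl','rb'));t=pickle.load(open('top.pkl','rb'));w=pickle.load(open('w1.pkl','rb'))
Z=lambda x0,y0,k,P:[np.array([x0+(u+.5)/k-.5,y0+(v+.5)/k-.5]) for u,v in P]
W=lambda *P:Z(285,85,4,P); T=lambda *P:Z(226-80,215,5,P); S=lambda *P:Z(226,220,5,P)
cams=[(w,1),(s,0),(t,0)]
pts=[(0,46,W((96,480))[0]),(0,36,W((113,406))[0]),(1,46,S((137,46))[0]),(2,46,T((576,204))[0])]
circ=[(0,W((160,113),(230,130),(290,172),(320,212),(312,250),(280,280),(66,165),(75,212))),(2,T((538,185),(633,180),(588,137))),(1,S((212,100),(185,85),(208,128)))]
ph=np.linspace(0,2*np.pi,361)
def model(x):
    ps,l=x[3],x[4]; ez=np.array([-np.sin(l)*np.cos(ps),-np.sin(l)*np.sin(ps),np.cos(l)])
    ey=np.array([-np.sin(ps),np.cos(ps),0]); return x[:3],ez,np.cross(ey,ez),ey
def res(x):
    C,ez,ex,ey=model(x); off=x[5:].reshape(3,3); r=[]
    for i,h,p in pts: r+=list((proj(cams[i][0],C+ez*h/1000+off[i],cams[i][1])-p)/.5)
    for i,P in circ:
        c=np.array([proj(cams[i][0],C+.019*(ex*np.cos(a)+ey*np.sin(a))+off[i],cams[i][1]) for a in ph])
        for p in P: r.append(np.hypot(*(c-p).T).min()/.7)
    return np.array(r+[(x[2]-.0655)/.001,(x[3]-.077)/.015]+list(x[5:]/.0012))
if __name__=='__main__':
    f=least_squares(res,[.573,.029,.0655,.077,.4]+[0]*9,diff_step=1e-5,x_scale=[.01,.01,.01,.1,.1]+[.001]*9,loss='soft_l1')
    C,ez,ex,ey=model(f.x); cov=np.linalg.pinv(f.jac.T@f.jac)
    print(f.x[:5],np.sqrt(np.diag(cov))[:5]); print(f.x[5:].reshape(3,3)*1000); print(res(f.x)[:-11].round(1)); print('pin',C+.046*ez)
    np.save('nip.npy',f.x[:5])
    cap=[331.1,314.2]
    # known heights -> cap at z=.106
    g=least_squares(lambda x:np.concatenate([(proj(w,[x[0],x[1],.106],1)-cap)/[1,2],proj(s,[x[0],x[1],.106])-[366.2,270.6],proj(t,[x[0],x[1],.106])-[394.6,245.6],(proj(t,[x[0],x[1],.010])-[387.8,251.6])]),[.57,-.23])
    print('coupler',g.x,g.fun)
E
python3 fit.py
```

```text
[0.57181324 0.02787629 0.06492495 0.07952711 0.28136973] [0.00097837 0.0012082  0.00094017 0.01371559 0.01027176]
[[ 0.40891215 -0.67392628 -0.87721739]
 [ 0.27309995 -0.34185836  0.03800596]
 [-0.66470756  1.24448766  0.01558877]]
[-1.4 -1.   1.4  3.5  0.6  0.8  0.6 -0.5  0.3  0.6  1.2  0.8  1.1  0.4
  1.4  0.7  0.1  0.2  0.1  1.3  1.   1.3]
pin [0.55908071 0.02686157 0.10911604]
coupler [ 0.57506549 -0.22861209] [-0.85565542  0.44957111 -0.5402714   0.00207724 -0.17161898 -0.99586286
  0.57452594 -0.81708936]
```

The nipple leans about 0.28 rad with its shoulder at about (0.572, 0.028, 0.065). The coupler is at about (0.575,-0.229). I'll hover beside the coupler for one close look before gripping.

```bash
cat >> h.py <<'E'
def down(psi):
    return Ro.from_euler('xyz',[180,0,psi],degrees=True).as_matrix()
E
python3 -c "
from h import *
move([.564,-.277,.18],down(77))"
```

```text
shift mm [-215.1   -2.1  217.4] rotvec [0.0965 0.8315 0.2125]
```

Emit:
drive_tool(
  moves=[
    {"x":-80,"y":0,"z":10,"rx":0.096,"ry":0.831,"rz":0.212,"fingers":-1},
    {"x":-80,"y":0,"z":10,"rx":0.096,"ry":0.831,"rz":0.212,"fingers":-1},
    {"x":-215,"y":-2,"z":217,"rx":0.096,"ry":0.831,"rz":0.212,"fingers":-1},
    {"x":-215,"y":-2,"z":217,"rx":0.096,"ry":0.831,"rz":0.212,"fingers":-1},
    {"x":-215,"y":-2,"z":217,"rx":0.096,"ry":0.831,"rz":0.212,"fingers":-1},
    {"x":-215,"y":-2,"z":217,"rx":0.096,"ry":0.831,"rz":0.212,"fingers":-1},
    {"x":-215,"y":-2,"z":217,"rx":0.096,"ry":0.831,"rz":0.212,"fingers":-1},
    {"x":-215,"y":-2,"z":217,"rx":0.096,"ry":0.831,"rz":0.212,"fingers":-1},
    {"x":-215,"y":-2,"z":217,"rx":0.096,"ry":0.831,"rz":0.212,"fingers":-1},
    {"x":-215,"y":-2,"z":217,"rx":0.096,"ry":0.831,"rz":0.212,"fingers":-1},
    {"x":-215,"y":-2,"z":217,"rx":0.096,"ry":0.831,"rz":0.212,"fingers":-1},
    {"x":-215,"y":-2,"z":217,"rx":0.096,"ry":0.831,"rz":0.212,"fingers":-1},
  ],
)

```text
time_s: 4.0
tool_pos: [0.5641, -0.2761, 0.1798]
tool_rot: [-180.0, 0.1, 77.1]
force: [-0.0, 0.5, 0.0]
grip_width: 0.0873
grasp_force: 0.0
```

```bash
python3 - <<'E'
from h import *
from cell import vision
c=vision.read_camera('wrist');pickle.dump(c,open('w2.pkl','wb'))
p=proj(c,[.575,-.2286,.106],1);print(p)
x,y=[int(v) for v in p-[65,75]]; x=max(x,0);y=max(y,0);print(x,y)
cv2.imwrite('pics/crop3.png',cv2.resize(c['image'][y:y+150,x:x+130],None,fx=4,fy=4,interpolation=cv2.INTER_CUBIC)[:,:,::-1])
E
```

```text
[321.90937151 181.01007602]
256 106
```

View pics/crop3.png

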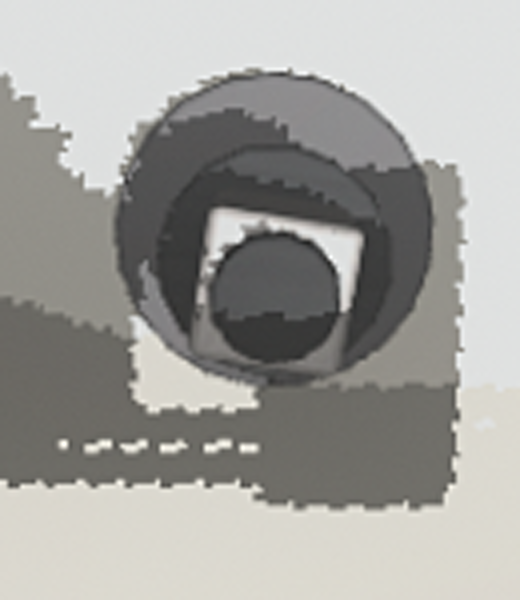

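The cap centre is at crop (275,297), and the square grip is turned about 8° in the image, with corners (213,207), (363,230), (345,370) and (193,360).

```bash
python3 - <<'E'
from h import *
c=pickle.load(open('w2.pkl','rb'))
P=lambda u,v:[256+(u+.5)/4-.5,106+(v+.5)/4-.5]
print('cap',planez(c,P(275,297),.106,1),'flange',planez(c,P(275,225),.010,1))
C=np.array([planez(c,P(*p),.100,1) for p in [(213,207),(363,230),(345,370),(193,360)]])
print(C.mean(0),[np.degrees(np.arctan2(*(C[i]-C[i-1])[::-1]))%90 for i in range(4)])
move([.575,-.2290,.086],down(68))
E
```

```text
cap [ 0.5765671  -0.22826312] flange [ 0.57706826 -0.22705898]
[ 0.57706927 -0.22850767] [np.float64(69.23786628404403), np.float64(68.36633186948146), np.float64(70.48284807511395), np.float64(73.24657284469012)]
shift mm [48.8  0.3 93.6] rotvec [-0.0007  0.0025  0.1586]
```

Emit:
drive_tool(
  moves=[
    {"x":49,"y":1,"z":0,"rx":0,"ry":0,"rz":0.124,"fingers":-1},
    {"x":49,"y":1,"z":0,"rx":0,"ry":0,"rz":0.124,"fingers":-1},
    {"x":49,"y":1,"z":30,"rx":0,"ry":0,"rz":0.124,"fingers":-1},
    {"x":49,"y":1,"z":60,"rx":0,"ry":0,"rz":0.124,"fingers":-1},
    {"x":49,"y":1,"z":85,"rx":0,"ry":0,"rz":0.124,"fingers":-1},
    {"x":49,"y":1,"z":94,"rx":0,"ry":0,"rz":0.124,"fingers":-1},
    {"x":49,"y":1,"z":94,"rx":0,"ry":0,"rz":0.124,"fingers":-1},
    {"x":49,"y":1,"z":94,"rx":0,"ry":0,"rz":0.124,"fingers":1},
    {"x":49,"y":1,"z":94,"rx":0,"ry":0,"rz":0.124,"fingers":1},
    {"x":49,"y":1,"z":94,"rx":0,"ry":0,"rz":0.124,"fingers":1},
    {"x":49,"y":1,"z":94,"rx":0,"ry":0,"rz":0.124,"fingers":1},
    {"x":49,"y":1,"z":94,"rx":0,"ry":0,"rz":0.124,"fingers":1},
    {"x":49,"y":1,"z":94,"rx":0,"ry":0,"rz":0.124,"fingers":1},
    {"x":49,"y":1,"z":94,"rx":0,"ry":0,"rz":0.124,"fingers":1},
  ],
  force=45,
)

```text
time_s: 5.8
tool_pos: [0.5756, -0.2293, 0.0854]
tool_rot: [-180.0, 0.1, 70.0]
force: [-0.8, 0.7, 0.2]
grip_width: 0.0248
grasp_force: 0.8
```

```bash
python3 - <<'E'
from h import *
from cell import sensors
o=sensors.get_obs(); print({k:np.round(o[k],4) for k in o})
E
```

```text
{'time_s': np.float64(5.8), 'qpos': array([ -8.9845,  24.4068,  35.0366,  98.741 , -15.4443,  61.803 ,
        10.98  ]), 'joint_velocities': array([-0.0289,  0.042 ,  0.0907,  0.0107,  0.1517,  0.8199,  0.1444]), 'effort': array([-5.70000e-03, -4.43787e+01,  7.80840e+00, -2.70671e+01,
       -4.19000e-02,  2.97000e-02,  4.60000e-03]), 'tool_pos': array([ 0.5756, -0.2293,  0.0854]), 'tool_rot': array([-1.799526e+02,  1.463000e-01,  6.995940e+01]), 'force': array([-0.7843,  0.6623,  0.2403]), 'wrist_torque': array([-0.0137,  0.313 , -0.0877]), 'grasp_force': np.float64(0.7969), 'grip_width': np.float64(0.0248)}
```

Emit:
drive_tool(
  moves=[
    {"x":0,"y":0,"z":0,"rx":0,"ry":0,"rz":0,"fingers":1},
    {"x":0,"y":0,"z":0,"rx":0,"ry":0,"rz":0,"fingers":1},
    {"x":0,"y":0,"z":0,"rx":0,"ry":0,"rz":0,"fingers":1},
    {"x":0,"y":0,"z":0,"rx":0,"ry":0,"rz":0,"fingers":1},
    {"x":0,"y":0,"z":-15,"rx":0,"ry":0,"rz":0,"fingers":1},
    {"x":0,"y":0,"z":-35,"rx":0,"ry":0,"rz":0,"fingers":1},
    {"x":0,"y":0,"z":-65,"rx":0,"ry":0,"rz":0,"fingers":1},
    {"x":0,"y":0,"z":-95,"rx":0,"ry":0,"rz":0,"fingers":1},
    {"x":0,"y":0,"z":-120,"rx":0,"ry":0,"rz":0,"fingers":1},
    {"x":0,"y":0,"z":-140,"rx":0,"ry":0,"rz":0,"fingers":1},
    {"x":0,"y":0,"z":-140,"rx":0,"ry":0,"rz":0,"fingers":1},
    {"x":0,"y":0,"z":-140,"rx":0,"ry":0,"rz":0,"fingers":1},
  ],
)

```text
time_s: 7.3
tool_pos: [0.5754, -0.2287, 0.2247]
tool_rot: [-179.9, 0.1, 70.0]
force: [-0.6, 0.4, -2.7]
grip_width: 0.0242
grasp_force: 44.5
```

```bash
cat > aim.py <<'E'
import sys
from h import *
n=np.load('nip.npy')
def target(dist,psi,n=n):
    C,ps,l=n[:3],n[3],n[4]; ez=np.array([-np.sin(l)*np.cos(ps),-np.sin(l)*np.sin(ps),np.cos(l)])
    z=-ez; x=np.array([np.cos(psi),np.sin(psi),0]); x-=z*(x@z); x/=np.linalg.norm(x)
    return C+ez*(.076+dist/1000), np.array([x,np.cross(z,x),z]).T
if __name__=='__main__':
    p,R=target(float(sys.argv[1]),np.radians(float(sys.argv[2]))); print(p); move(p,R)
E
python3 aim.py 60 85; python3 aim.py 60 94
```

```text
[0.53416924 0.02487625 0.19557688]
shift mm [ 224.1 -125.6   28.8] rotvec [-0.2724  0.0842 -0.2669]
[0.53416924 0.02487625 0.19557688]
shift mm [ 224.1 -125.6   28.8] rotvec [-0.2792  0.0637 -0.4169]
```

Emit:
drive_tool(
  moves=[
    {"x":55,"y":-31,"z":0,"rx":-0.07,"ry":0.016,"rz":-0.1,"fingers":1},
    {"x":105,"y":-60,"z":0,"rx":-0.14,"ry":0.032,"rz":-0.2,"fingers":1},
    {"x":155,"y":-90,"z":0,"rx":-0.21,"ry":0.048,"rz":-0.3,"fingers":1},
    {"x":200,"y":-115,"z":0,"rx":-0.279,"ry":0.064,"rz":-0.417,"fingers":1},
    {"x":224,"y":-126,"z":0,"rx":-0.279,"ry":0.064,"rz":-0.417,"fingers":1},
    {"x":224,"y":-126,"z":15,"rx":-0.279,"ry":0.064,"rz":-0.417,"fingers":1},
    {"x":224,"y":-126,"z":29,"rx":-0.279,"ry":0.064,"rz":-0.417,"fingers":1},
    {"x":224,"y":-126,"z":29,"rx":-0.279,"ry":0.064,"rz":-0.417,"fingers":1},
    {"x":224,"y":-126,"z":29,"rx":-0.279,"ry":0.064,"rz":-0.417,"fingers":1},
    {"x":224,"y":-126,"z":29,"rx":-0.279,"ry":0.064,"rz":-0.417,"fingers":1},
  ],
)

```text
time_s: 8.55
tool_pos: [0.5347, 0.024, 0.1965]
tool_rot: [163.8, -0.1, 94.0]
force: [0.2, 0.3, -1.0]
grip_width: 0.0237
grasp_force: 44.5
```

```bash
python3 - <<'E'
from h import *
from cell import vision,sensors
o=sensors.get_obs();print(o['tool_pos'],o['tool_rot'],o['time_s'],o['force'],o['grasp_force'])
R=Ro.from_euler('xyz',o['tool_rot'],degrees=True).as_matrix();m=o['tool_pos']+.076*R[:,2]
cs={n:vision.read_camera(n) for n in('scene','top','wrist')}
pickle.dump((o,cs),open('pre.pkl','wb'))
out=[]
for n,fi,k in (('scene',0,4),('wrist',1,4)):
    c=cs[n];p=proj(c,m,fi);x,y=[int(v) for v in p-[50,75]]; print(n,x,y,'mouth',(p-[x,y]+.5)*k-.5,'pin',(proj(c,[.559,.0272,.1092],fi)-[x,y]+.5)*k-.5)
    x=max(x,0);y=max(y,0)
    out.append(cv2.resize(c['image'][y:y+150,x:x+100],None,fx=k,fy=k,interpolation=cv2.INTER_CUBIC))
cv2.imwrite('pics/crop4.png',np.hstack(out)[:,:,::-1])
E
```

```text
[0.53471671 0.02403322 0.19647988] [ 1.63770816e+02 -1.36737981e-01  9.39881976e+01] 8.55 [ 0.18167675  0.27975909 -1.0337674 ] 44.532850831747055
scene 201 149 mouth [205.1203715  303.59421437] pin [209.31009459 322.07024204]
wrist 272 183 mouth [201.54606551 301.54700155] pin [196.23458788 263.96702734]
```

View pics/crop4.png

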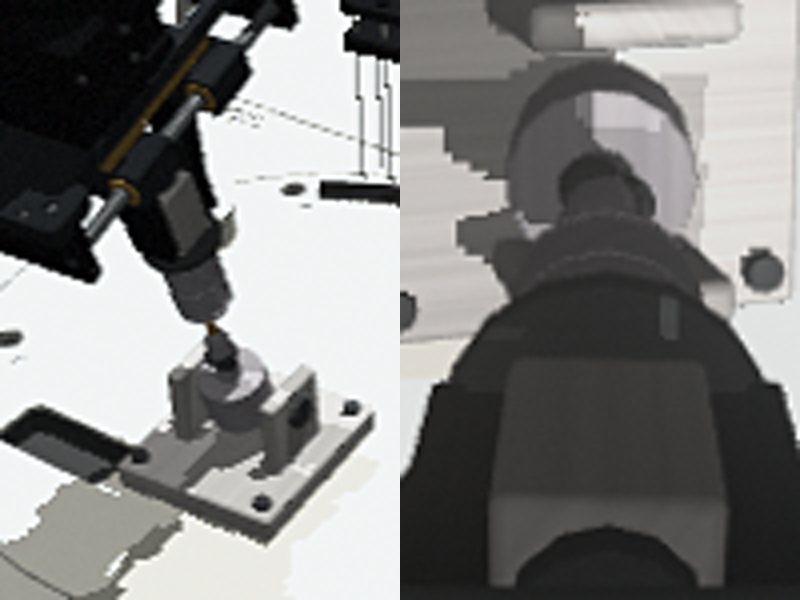

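The coupler hangs in line with the pin in both crops, with its mouth at scene crop (205,303) and the pin just below it at (211,328). In the scene crop, though, the nipple looks more tilted than the coupler, so I'll check the model's projections against the picture.

```bash
python3 - <<'E'
from h import *
from aim import target
n=np.load('nip.npy');o,cs=pickle.load(open('pre.pkl','rb'))
k=lambda p,x,y:((p-[x,y]+.5)*4-.5).round(1)
R=Ro.from_euler('xyz',o['tool_rot'],degrees=True).as_matrix()
print('angle',np.degrees(np.arccos(-R[:,2]@-target(0,1)[1][:,2])))
for l in (.28,.33,.38,.45):
  m=n.copy();m[4]=l; ez=-target(0,1,m)[1][:,2]
  for name,fi,x,y in (('scene',0,201,149),('wrist',1,272,183)):
    print(l,name,[k(proj(cs[name],m[:3]+ez*h,fi),x,y) for h in (0,.0155,.036,.046)])
print('coupler',[k(proj(cs['scene'],o['tool_pos']+R[:,2]*h,0),201,149) for h in (-.014,.024,.03,.076)])
E
```

```text
angle 0.11187225902507095
0.28 scene [array([231.3, 376. ]), array([224.3, 358.3]), array([214.8, 334.3]), array([210. , 322.2])]
0.28 wrist [array([197.4, 189.6]), array([197.2, 212.6]), array([197., 247.]), array([196.8, 265.7])]
0.33 scene [array([231.3, 376. ]), array([223.6, 359.4]), array([213. , 336.9]), array([207.7, 325.6])]
0.33 wrist [array([197.4, 189.6]), array([193.1, 212.6]), array([186.6, 247. ]), array([183. , 265.8])]
0.38 scene [array([231.3, 376. ]), array([222.8, 360.6]), array([211.2, 339.5]), array([205.4, 329. ])]
0.38 wrist [array([197.4, 189.6]), array([188.9, 212.6]), array([176.2, 246.9]), array([169.3, 265.6])]
0.45 scene [array([231.3, 376. ]), array([221.8, 362.2]), array([208.9, 343.5]), array([202.4, 334.1])]
0.45 wrist [array([197.4, 189.6]), array([183.2, 212.4]), array([161.8, 246.4]), array([150.3, 264.9])]
coupler [array([157.2, 183.8]), array([178.3, 236.6]), array([181.5, 244.6]), array([205.1, 303.6])]
```

The projections confirm the 0.28 lean: in the wrist view the stem, shoulder and coupler all lie on one line within about 1 px. Next I'll approach along the axis.

```bash
python3 aim.py 25 94
```

```text
[0.54385703 0.02564832 0.16195322]
shift mm [ 0.5 -0.6 35.7] rotvec [ 0.0018  0.0002 -0.0001]
```

Emit:
drive_tool(
  moves=[
    {"x":0.5,"y":-0.5,"z":6,"rx":0,"ry":0,"rz":0,"fingers":1},
    {"x":0.5,"y":-0.5,"z":12,"rx":0,"ry":0,"rz":0,"fingers":1},
    {"x":0.5,"y":-0.5,"z":17,"rx":0,"ry":0,"rz":0,"fingers":1},
    {"x":0.5,"y":-0.5,"z":22,"rx":0,"ry":0,"rz":0,"fingers":1},
    {"x":0.5,"y":-0.5,"z":27,"rx":0,"ry":0,"rz":0,"fingers":1},
    {"x":0.5,"y":-0.5,"z":31,"rx":0,"ry":0,"rz":0,"fingers":1},
    {"x":0.5,"y":-0.5,"z":35,"rx":0,"ry":0,"rz":0,"fingers":1},
    {"x":0.5,"y":-0.5,"z":35,"rx":0,"ry":0,"rz":0,"fingers":1},
  ],
)

```text
time_s: 9.7
tool_pos: [0.5433, 0.0259, 0.1619]
tool_rot: [163.8, -0.1, 94.0]
force: [-0.5, 0.2, -1.2]
grip_width: 0.0238
grasp_force: 44.5
```

```bash
cat > st.py <<'E'
from h import *
from aim import target
from cell import sensors
o=sensors.get_obs();R=Ro.from_euler('xyz',o['tool_rot'],degrees=True).as_matrix()
N=target(0,np.radians(94))[1]; n=np.load('nip.npy')
print('t',o['time_s'],'F tool',(R.T@o['force']).round(2),'M tool',(R.T@o['wrist_torque']).round(3),'grip',round(o['grasp_force'],1),o['grip_width'].round(4))
print('mouth in nip (tool axes, mm)',(N.T@(o['tool_pos']+.076*R[:,2]-n[:3])*1000).round(2),'rot err',Ro.from_matrix(R.T@N).as_rotvec().round(3))
E
python3 st.py
```

```text
Traceback (most recent call last):
  File "st.py", line 6, in <module>
    print('t',o['time_s'],'F tool',(R.T@o['force']).round(2),'M tool',(R.T@o['wrist_torque']).round(3),'grip',round(o['grasp_force'],1),o['grip_width'].round(4))
                                                                                                                                        ^^^^^^^^^^^^^^^^^^^^^
AttributeError: 'float' object has no attribute 'round'
```

```bash
sed -i "s/o\['grip_width'\].round(4)/round(o['grip_width'],4)/" st.py; python3 st.py
```

```text
t 9.7 F tool [ 0.22 -0.82  1.  ] M tool [ 0.456 -0.103 -0.047] grip 44.5 0.0238
mouth in nip (tool axes, mm) [  0.22  -0.43 -25.11] rot err [0.001 0.    0.   ]
```

Emit:
drive_tool(
  moves=[
    {"x":0,"y":0,"z":3,"rx":0,"ry":0,"rz":0,"fingers":1},
    {"x":0,"y":0,"z":6,"rx":0,"ry":0,"rz":0,"fingers":1},
    {"x":0,"y":0,"z":9,"rx":0,"ry":0,"rz":0,"fingers":1},
    {"x":0,"y":0,"z":12,"rx":0,"ry":0,"rz":0,"fingers":1},
    {"x":0,"y":0,"z":15,"rx":0,"ry":0,"rz":0,"fingers":1},
    {"x":0,"y":0,"z":18,"rx":0,"ry":0,"rz":0,"fingers":1},
    {"x":0,"y":0,"z":18,"rx":0,"ry":0,"rz":0,"fingers":1},
    {"x":0,"y":0,"z":18,"rx":0,"ry":0,"rz":0,"fingers":1},
  ],
)

```text
time_s: 10.7
tool_pos: [0.5483, 0.0262, 0.1445]
tool_rot: [163.8, -0.1, 94.0]
force: [2.2, 1.3, -3.8]
grip_width: 0.0235
grasp_force: 44.5
```

```bash
python3 st.py
```

```text
t 10.7 F tool [1.13 1.12 4.28] M tool [0.21  0.068 0.035] grip 44.5 0.0235
mouth in nip (tool axes, mm) [ 0.11 -0.52 -7.  ] rot err [0.001 0.    0.   ]
```

The balls have snapped in and are drawing the coupler on, shown by the +4 N pull. Now I'll press it home.

Emit:
drive_tool(
  moves=[
    {"x":0,"y":0,"z":2,"rx":0,"ry":0,"rz":0,"fingers":1},
    {"x":0,"y":0,"z":4,"rx":0,"ry":0,"rz":0,"fingers":1},
    {"x":0,"y":0,"z":6,"rx":0,"ry":0,"rz":0,"fingers":1},
    {"x":0,"y":0,"z":7,"rx":0,"ry":0,"rz":0,"fingers":1},
    {"x":0,"y":0,"z":7,"rx":0,"ry":0,"rz":0,"fingers":1},
    {"x":0,"y":0,"z":7,"rx":0,"ry":0,"rz":0,"fingers":1},
  ],
)

```text
time_s: 11.45
tool_pos: [0.5504, 0.0263, 0.1384]
tool_rot: [163.8, -0.1, 94.0]
force: [-5.4, -0.1, 5.2]
grip_width: 0.0239
grasp_force: 44.5
```

```bash
python3 st.py
```

```text
t 11.45 F tool [ 0.28 -3.7  -6.5 ] M tool [ 1.091 -0.156  0.036] grip 44.5 0.0239
mouth in nip (tool axes, mm) [ 0.06 -0.13 -0.59] rot err [0.001 0.    0.   ]
```

Emit:
drive_tool(
  moves=[
    {"x":0,"y":-0.2,"z":0.8,"rx":0,"ry":0,"rz":0,"fingers":1},
    {"x":0,"y":-0.2,"z":1.5,"rx":0,"ry":0,"rz":0,"fingers":1},
    {"x":0,"y":-0.2,"z":1.5,"rx":0,"ry":0,"rz":0,"fingers":1},
    {"x":0,"y":-0.2,"z":1.5,"rx":0,"ry":0,"rz":0,"fingers":1},
  ],
)

```text
time_s: 11.95
tool_pos: [0.5508, 0.0263, 0.1382]
tool_rot: [163.8, -0.2, 94.0]
force: [-10.2, -1.4, 13.7]
grip_width: 0.0236
grasp_force: 44.6
```

```bash
python3 st.py
```

```text
t 11.95 F tool [ -0.6   -6.03 -15.99] M tool [ 1.79  -0.25  -0.055] grip 44.6 0.0236
mouth in nip (tool axes, mm) [ 0.13  0.21 -0.2 ] rot err [ 0.002 -0.    -0.   ]
```

Emit:
drive_tool(
  moves=[
    {"x":0,"y":-0.4,"z":0.4,"rx":0,"ry":0,"rz":0,"fingers":1},
    {"x":0,"y":-0.4,"z":0.8,"rx":0,"ry":0,"rz":0,"fingers":1},
    {"x":0,"y":-0.4,"z":0.8,"rx":0,"ry":0,"rz":0,"fingers":1},
    {"x":0,"y":-0.4,"z":0.8,"rx":0,"ry":0,"rz":0,"fingers":1},
  ],
)

```text
time_s: 12.45
tool_pos: [0.5509, 0.0263, 0.1381]
tool_rot: [163.8, -0.2, 94.0]
force: [-12.3, -1.5, 18.0]
grip_width: 0.0238
grasp_force: 44.6
```

```bash
python3 st.py;python3 - <<'E'
from h import *
from cell import vision
out=[]
n=np.load('nip.npy')
for nm,fi in (('scene',0),('wrist',1)):
    c=vision.read_camera(nm); x,y=[int(v) for v in proj(c,[.565,.028,.085],fi)-[50,70]]
    x=max(x,0);y=max(y,0);out.append(cv2.resize(c['image'][y:y+120,x:x+100],None,fx=4,fy=4,interpolation=cv2.INTER_CUBIC))
cv2.imwrite('pics/home.png',np.hstack(out)[:,:,::-1])
E
```

```text
t 12.45 F tool [ -0.61  -6.84 -20.74] M tool [ 2.157 -0.217 -0.051] grip 44.6 0.0238
mouth in nip (tool axes, mm) [ 0.15  0.36 -0.15] rot err [ 0.002 -0.001 -0.   ]
```

View pics/home.png

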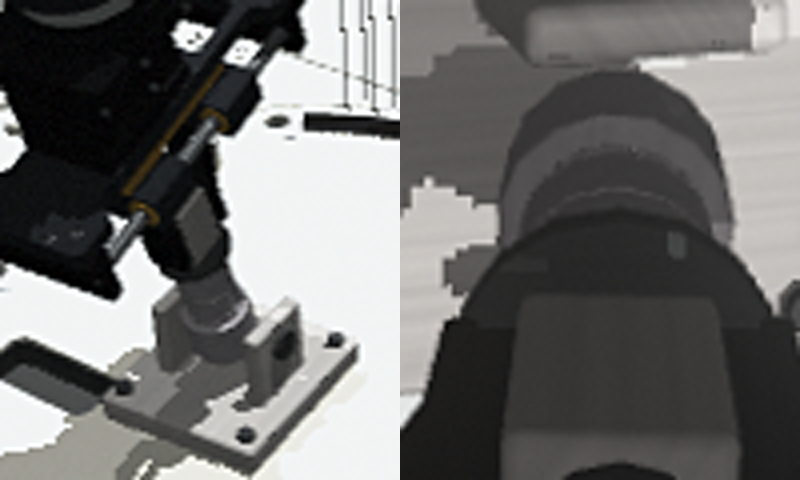

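The mouth sits on the shoulder in both views, and the TCP moved only 0.05 mm while the force rose 5 N, so it's on the solid stop. I'll hold there for more than two seconds.

Emit:
drive_tool(
  moves=[
    {"x":0,"y":0,"z":0,"rx":0,"ry":0,"rz":0,"fingers":1},
    {"x":0,"y":0,"z":0,"rx":0,"ry":0,"rz":0,"fingers":1},
    {"x":0,"y":0,"z":0,"rx":0,"ry":0,"rz":0,"fingers":1},
    {"x":0,"y":0,"z":0,"rx":0,"ry":0,"rz":0,"fingers":1},
    {"x":0,"y":0,"z":0,"rx":0,"ry":0,"rz":0,"fingers":1},
    {"x":0,"y":0,"z":0,"rx":0,"ry":0,"rz":0,"fingers":1},
    {"x":0,"y":0,"z":0,"rx":0,"ry":0,"rz":0,"fingers":1},
    {"x":0,"y":0,"z":0,"rx":0,"ry":0,"rz":0,"fingers":1},
    {"x":0,"y":0,"z":0,"rx":0,"ry":0,"rz":0,"fingers":1},
    {"x":0,"y":0,"z":0,"rx":0,"ry":0,"rz":0,"fingers":1},
    {"x":0,"y":0,"z":0,"rx":0,"ry":0,"rz":0,"fingers":1},
    {"x":0,"y":0,"z":0,"rx":0,"ry":0,"rz":0,"fingers":1},
    {"x":0,"y":0,"z":0,"rx":0,"ry":0,"rz":0,"fingers":1},
    {"x":0,"y":0,"z":0,"rx":0,"ry":0,"rz":0,"fingers":1},
    {"x":0,"y":0,"z":0,"rx":0,"ry":0,"rz":0,"fingers":1},
    {"x":0,"y":0,"z":0,"rx":0,"ry":0,"rz":0,"fingers":1},
    {"x":0,"y":0,"z":0,"rx":0,"ry":0,"rz":0,"fingers":1},
    {"x":0,"y":0,"z":0,"rx":0,"ry":0,"rz":0,"fingers":1},
    {"x":0,"y":0,"z":0,"rx":0,"ry":0,"rz":0,"fingers":1},
    {"x":0,"y":0,"z":0,"rx":0,"ry":0,"rz":0,"fingers":1},
  ],
)

```text
time_s: 15.05
tool_pos: [0.5509, 0.0264, 0.1381]
tool_rot: [163.8, -0.2, 94.0]
force: [-13.0, -0.9, 18.9]
grip_width: 0.0239
grasp_force: 44.6
```

Emit:
drive_tool(
  moves=[
    {"x":0,"y":0,"z":0,"rx":0,"ry":0,"rz":0,"fingers":1},
    {"x":0,"y":0,"z":0,"rx":0,"ry":0,"rz":0,"fingers":1},
    {"x":0,"y":0,"z":0,"rx":0,"ry":0,"rz":0,"fingers":1},
    {"x":0,"y":0,"z":0,"rx":0,"ry":0,"rz":0,"fingers":1},
    {"x":0,"y":0,"z":0,"rx":0,"ry":0,"rz":0,"fingers":1},
    {"x":0,"y":0,"z":0,"rx":0,"ry":0,"rz":0,"fingers":1},
  ],
)

```text
time_s: 15.8
tool_pos: [0.5509, 0.0263, 0.1381]
tool_rot: [163.8, -0.2, 94.0]
force: [-13.1, -1.8, 19.8]
grip_width: 0.0235
grasp_force: 44.6
```

```bash
python3 st.py
```

```text
t 15.8 F tool [ -0.79  -7.18 -22.68] M tool [ 2.173 -0.274 -0.026] grip 44.6 0.0235
mouth in nip (tool axes, mm) [ 0.17  0.37 -0.16] rot err [ 0.002 -0.001 -0.   ]
```

```bash
python3 -c "
from cell import workorder
print(workorder.sign_off())"
```

```text
the job is handed in; nothing more can be done
None
```

I handed the job in with the coupler snapped on, gripped at about 45 N and pressed against the shoulder with about 20 N; it had been held there for over three seconds, though the sign-off returned no verdict.

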